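# Turn up a lab hotplate by four clicks and start it

### The job

Turn the hotplate's black click-stop dial clockwise by exactly four clicks from where it stands, pushing its raised orange wing with a fingertip and never going past the fourth click; then press the green start button down fully and let it come back up. Push only, gently: do not lift or shift the dish on the hotplate, the beaker or the bottle.

Things in the scene. Friction and masses are not known exactly. Their poses are not given: they have to be found in the camera images.
- hotplate: White laboratory hotplate, fixed to the bench, 330 (x) x 250 (y) mm. Origin on the bench under its centre; its -x side faces the robot at yaw 0, z up. Grey control deck in the front (-x) half, 75 mm high, with the dial left (+y) and the start button right (-y). Dark heating plate (cold) 180 x 180 mm centred at x = +60 mm, its top 89 mm above the bench.
- dial_axis (a point): Point on the dial's upright turning axis at the disc's upper face, 91 mm above the bench (hotplate frame: x -90, y +50 mm). The dial is a flat black disc, 84 mm diameter, 12 mm thick, with only the wing standing on it. It resists with up to about 6 N at the wing when leaving a click; past half way (15 degrees) it snaps forward by itself into the next and stays.
- dial_wing (a point): Point on the dial's wing, on its top edge, 30 mm from the axis, 111 mm above the bench; it turns with the dial. The wing is an upright orange rib with a white line on top, 10 mm thick, standing 20 mm above the disc, running radially from 11 to 41 mm from the axis. Push the flat side of the wing about 30 mm from the axis.
- dial (a joint): Turn of the dial in rad, growing clockwise seen from above. It clicks into rest every 0.5236 rad (30 degrees) from 0 (end stop) to 4.19 (eight clicks, end stop), at coloured tick marks on the deck. At value q the wing points 120 degrees minus q anticlockwise (from above) of the hotplate's +x axis. It starts at rest at one, two or three clicks.
- start_top (a point): Centre of the top of the round green start button, 30 mm diameter, pressed straight down (hotplate frame: x -90, y -75 mm). It is 97 mm above the bench when up, 10 mm above its round black housing (46 mm diameter).
- start (a joint): Travel of the start button in m: 0 up, 0.006 fully down. A spring pushes it back; fully down takes about 5 N.
- dish: White ceramic bowl, 84 mm diameter, 36 mm high, standing on the heating plate; origin under its centre. Leave alone.
- beaker: Glass beaker, 70 mm diameter, 95 mm high, standing on the bench; origin under its centre. Leave alone.
- reagent: Amber bottle, 64 mm diameter, 140 mm high, standing on the bench; origin under its centre. Leave alone.

How it is judged:
By the outcome, as a careful person would: the job done as asked, in the order asked, and still so for the second after the job is handed in, with the robot touching nothing.
It also fails if it takes over 58 s, if anything falls off the work surface, if the arm or the gripper's body presses on something with over 40 N, if the wrist force passes 120 N, or if a joint passes its speed limit or range.

### The arm

A 7-joint arm with a two-finger parallel gripper is mounted at the origin on the work surface. World frame = base frame: x ahead of the robot, y to its left, z up, the work surface at z = 0. Lengths are in m, angles in rad, forces in N, time in s.
With the tool pointing down it reaches from about 0.425 to 0.875 m from the base axis. Payload 4.7 kg.
Tool frame: the origin (TCP) lies at the centre of the arm's flange, where the gripper is bolted on; the fingertips stand 182 mm ahead of it and the grasp point (between the pads) lies 164 mm ahead of it; z points along the fingers, y is the line along which they close (so a half turn about z gives the same grasp; the last joint's range is limited). The gripper opens to 87 mm and grips with 3 to 60 N. Pads are 19 mm wide; open, the fingers measure 117 mm over their backs; the gripper's body (75 mm by 190 mm) begins 51 mm behind the grasp point.
Start: joints at [1.314, 0.321, -0.07, 1.45, 0.023, 1.371, -0.057], TCP at [0.174, -0.626, 0.405] pointing down, gripper open.
Joint ranges: [-2.86, 2.86], [-0.3, 2.09], [-1.38, 1.24], [0.06, 2.45], [-1.56, 4.7], [0.09, 2.05], [-2.69, 2.69]. Speed limits (rad/s): [2.57, 2.57, 3.14, 3.14, 3.14, 3.14, 3.14].

### API

Orientations are given as a unit quaternion [w, x, y, z].
In Python, from plant import robot gives the robot as it stands. The module is installed in compiled form; this text tells all that it offers.
- The arm moves only by the tool move_arm, never from a script. Its argument "deltas" is a list of rows, each an object with "dp": the shift along the tool's x, y, z in m, a list of three; "rotation": the turn, a rotation vector about the tool's x, y, z in rad, a list of three; "hand": the finger opening in m, from 0 to 0.087. In form: [{"dp": [dx, dy, dz], "rotation": [ax, ay, az], "hand": hand}, ...]. A call has 1 to 20 rows; each row is the pose to reach, as a shift and turn from the pose commanded when the call began, along the tool's axes at that moment; what a row does not reach only later rows make up. A row lasts 1/8 s, in which the tool goes at most 62.5 mm and 10.7 degrees, less where a joint would pass 70% of its speed; a pose out of reach is approached as far as the arm can. A call with a gripper value outside its range is refused whole. The fingers move at their own pace and stop on an object; "grip_force" is the grip in N (left out, the last holds). Time passes only in rows, so rows that repeat a pose let the fingers close. It gives the time, the measured TCP pose, the force, the opening and the grip force at its end, in the units of the state.
- robot.get_state(): the state, without advancing time (a new reading comes with each control period).
- robot.get_image(name): name is "scene" or "top" or "wrist"; returns a dict with "color" (480x640x3 uint8, red, green, blue), "fx", "fy", "cx", "cy" (pixels), "eye" and "rotation" of the camera in the world; the wrist camera has in their place "hand_eye" (4x4, takes a point from camera to tool coordinates, whose origin is the TCP and whose axes are the flange's). Camera axes: x right, y up, looking along -z (the intrinsics and any distortion apply to the point x, -y, -z); pixel columns grow to the right and rows downward; lengths in m; the calibration is good to about 2 mm. A picture is of the moment at which its call begins: read the wrist's pose just before it. There is no depth.
- robot.close_job(): hands the job in; it is judged then, once.
The state is a dict: "clock": time; "q": joint angles; "dq": joint speeds; "tau": joint torques, N m; "tcp_pos": TCP position; "tcp_rot": TCP orientation; "ft_force": force on the tool from outside, world axes, zero at the start; "moment": the same for the moment, N m; "gripper_width": finger opening in m; "gripper_force": force on a finger pad.
Only numpy, scipy, OpenCV 4.12 (cv2) and the standard library are available. Lean on these libraries where they do the work, as an engineer would, in place of code of your own. Each camera call takes 0.05 s, during which the arm holds its last target. There are 200 camera calls.

## Working session

There is one attempt and no reset: what is moved stays moved. The work goes in short steps, Python scripts to look and compute and a tool call to move; the robot and the scene stay as the last step left them, time stands still between calls to the robot, and variables do not carry over. Pictures are saved under pics/ and viewed, at most 10 in all, crops included, and the job is handed in when it is done.

Besides the shell and the picture viewer there is one more tool, called after "Emit:" by a JSON object that holds its "method" and its "body". move_arm: Moves the arm, as the interface text tells. Its arguments: {"type":"object","properties":{"deltas":{"type":"array","items":{"type":"object","properties":{"dp":{"type":"array","items":{"type":"number"}},"rotation":{"type":"array","items":{"type":"number"}},"hand":{"type":"number"}}}},"grip_force":{"type":"number"}},"required":["deltas"]}

```bash
mkdir -p pics; python3 - <<'E'
from plant import robot
import cv2,pickle
d={}
for n in("scene","top"):
    i=robot.get_image(n);d[n]=i
    cv2.imwrite(f"pics/{n}0.png",i["color"][:,:,::-1])
    print(n,{k:(v.tolist() if hasattr(v,'tolist') else v) for k,v in i.items() if k!="color"})
pickle.dump(d,open("im0.pkl","wb"))
s=robot.get_state();print(s["clock"],s["tcp_pos"],s["tcp_rot"],s["gripper_width"])
E
```

```text
scene {'fx': 618.4211933570909, 'fy': 618.4211933570909, 'cx': 317.61476749970114, 'cy': 243.65707720495234, 'eye': [1.402413872690062, 0.3043471540687777, 1.096405020847162], 'rotation': [0.5585972155953958, 0.2066351013824788, 0.2678188596489325, 0.7573269729925571]}
top {'fx': 557.6730495507686, 'fy': 557.6730495507686, 'cx': 325.50914321165897, 'cy': 237.6419367344104, 'eye': [0.5065975063241049, 0.053800449865715055, 1.3024598952683628], 'rotation': [-0.7015058311389841, -0.02951012091794193, 0.0353263113007163, 0.7111756276555717]}
0.1 [ 0.17378684 -0.62615664  0.40378078] [-8.25230577e-04  9.90846138e-01  1.34993421e-01 -1.61123831e-04] 0.08715032888449654
```

View pics/top0.png

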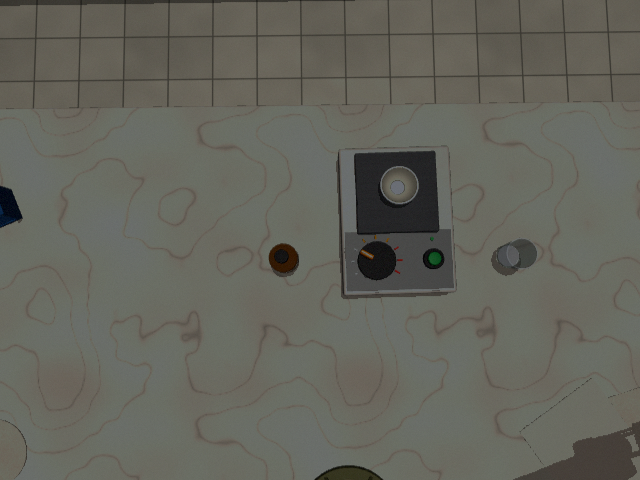

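View pics/scene0.png

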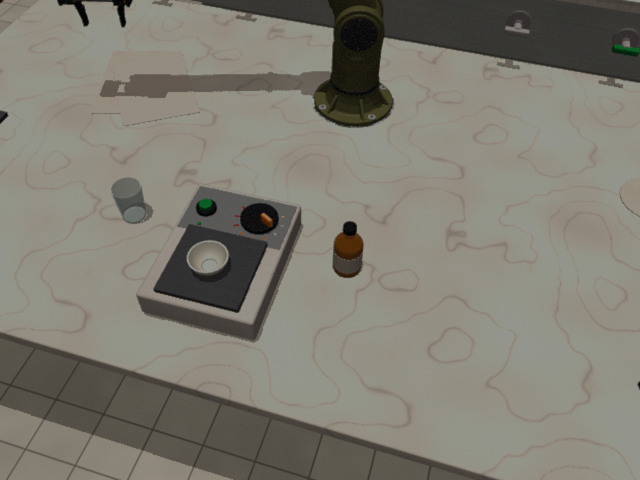

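```bash
cat > h.py <<'E'
import numpy as np,cv2
from scipy.spatial.transform import Rotation as R
def rot(q): return R.from_quat(q,scalar_first=True)
def ray(im,u,v,Rm=None,eye=None):
    if Rm is None: Rm=rot(im["rotation"]).as_matrix();eye=np.array(im["eye"])
    d=np.array([(u-im["cx"])/im["fx"],-(v-im["cy"])/im["fy"],-1.])
    return eye,Rm@d
def atz(im,u,v,z,Rm=None,eye=None):
    e,d=ray(im,u,v,Rm,eye); return e+d*(z-e[2])/d[2]
def blob(im,lo,hi,roi=None):
    h=cv2.cvtColor(im["color"],cv2.COLOR_RGB2HSV); m=cv2.inRange(h,lo,hi)
    if roi: z=np.zeros_like(m);a,b,c,d=roi;z[b:d,a:c]=m[b:d,a:c];m=z
    n,l,s,c=cv2.connectedComponentsWithStats(m); k=1+np.argmax(s[1:,4])
    return c[k],s[k],np.argwhere(l==k)[:,::-1]
E
python3 - <<'E'
from h import *;import pickle
d=pickle.load(open("im0.pkl","rb"))
rois={"top":((340,230,400,285),(415,240,450,280)),"scene":((230,195,290,240),(190,190,220,220))}
for n in d:
    im=d[n]
    c,s,p=blob(im,(5,120,90),(22,255,255),rois[n][0]); w=atz(im,*c,.108)
    dirn=np.linalg.svd(p-p.mean(0))[2][0]; e=[p[np.argmax((p-c)@dirn)],p[np.argmin((p-c)@dirn)]]
    g,s2,_=blob(im,(50,120,50),(80,255,255),rois[n][1]); b=atz(im,*g,.096)
    k,s3,pk=blob(im,(0,0,0),(180,255,48),rois[n][0])
    (dc,ax,an)=cv2.fitEllipse(cv2.convexHull(pk.astype(np.int32)))
    D=atz(im,*dc,.091)
    print(n,"wing",c,s[4],w,"btn",g,s2[4],b,"dial",dc,ax,s3[4],D)
    print(" ends",[atz(im,*x,.111) for x in e],"dist",np.linalg.norm((b-D)[:2]), "yaw",np.degrees(np.arctan2(*(D-b)[[1,0]]))-90,
      "wingang",np.degrees(np.arctan2(*(w-D)[[1,0]])))
c=d["top"]["color"][140:305,330:470,::-1]
cv2.imwrite("pics/crop0.png",cv2.resize(c,None,fx=3.6,fy=3.6,interpolation=cv2.INTER_CUBIC))
E
```

```text
scene wing [266.05128205 217.66666667] 39 [ 0.58195424 -0.04610778  0.108     ] btn [204.99029126 203.26213592] 103 [ 0.572513   -0.19337895  0.096     ] dial (258.8645935058594, 218.36666870117188) (31.210865020751953, 38.45857238769531) 835 [ 0.57449641 -0.06633661  0.091     ]
 ends [array([ 0.59022801, -0.03177147,  0.111     ]), array([ 0.57776831, -0.05897931,  0.111     ])] dist 0.12705782671195678 yaw -0.8944378247044824 wingang 69.76240961840912
top wing [367.66666667 252.8       ] 15 [ 0.5825164  -0.04684907  0.108     ] btn [434.5 258. ] 126 [ 0.57002097 -0.19262786  0.096     ] dial (376.3316345214844, 260.3448181152344) (38.4873046875, 39.49796676635742) 1132 [ 0.56690674 -0.06679241  0.091     ]
 ends [array([ 0.57531097, -0.05787414,  0.111     ]), array([ 0.58638057, -0.03239066,  0.111     ])] dist 0.1258739845263004 yaw 1.4176900419254395 wingang 51.94970754047707
```

View pics/crop0.png

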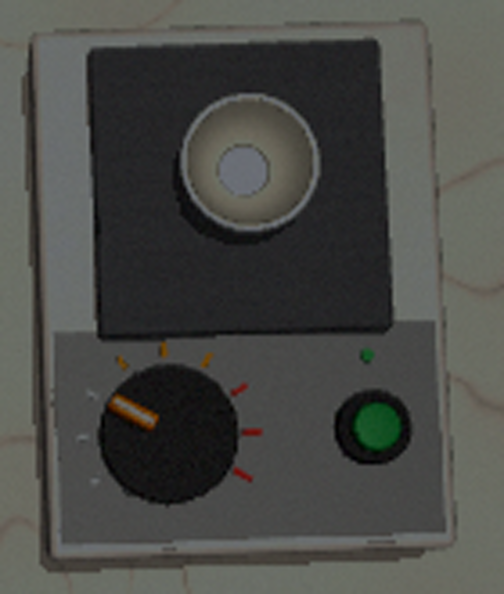

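The wing (crop ≈(120,405)) points at the third white tick, so the dial stands at 2 clicks. The target is the first red tick, at 6 clicks (wing at −60°). Next: a hover pose above the wing's trailing side.

```bash
cat >> h.py <<'E'
def plan(s,target,yawdeg):
    r=rot(s["tcp_rot"]); x,y=np.cos(np.radians(yawdeg)),np.sin(np.radians(yawdeg))
    T=R.from_matrix(np.array([[x,y,0],[y,-x,0],[0,0,-1]]))
    print("dp",(r.inv().apply(np.array(target)-s["tcp_pos"])).round(4),"rot",(r.inv()*T).as_rotvec().round(4))
def show(s):
    x=rot(s["tcp_rot"]).apply([1,0,0]); z=rot(s["tcp_rot"]).apply([0,0,1])
    print(round(s["clock"],2),s["tcp_pos"].round(4),"yaw",np.degrees(np.arctan2(x[1],x[0])).round(2),"z",z.round(4),"F",s["ft_force"].round(2),"w",round(s["gripper_width"],4),"q",np.round(s["q"],2))
E
python3 - <<'E'
from h import *;from plant import robot
s=robot.get_state();show(s);plan(s,[.56,-.029,.405],150)
i=robot.get_image("wrist");print(i["hand_eye"],i["fx"])
E
```

```text
0.1 [ 0.1738 -0.6262  0.4038] yaw 15.52 z [-5.0e-04  1.6e-03 -1.0e+00] F [-0.19 -0.29 -0.03] w 0.0872 q [ 1.31  0.32 -0.07  1.45  0.02  1.37 -0.06]
dp [ 5.319e-01 -4.721e-01 -5.000e-04] rot [-9.0000e-04 -1.9000e-03 -2.3472e+00]
[[ 7.66823274e-04  9.54991235e-01  2.96633026e-01  8.29721669e-02]
 [ 9.99999611e-01 -8.61729833e-04  1.89194925e-04 -2.30001057e-04]
 [ 4.36297023e-04  2.96632766e-01 -9.54991525e-01  2.02340661e-02]
 [ 0.00000000e+00  0.00000000e+00  0.00000000e+00  1.00000000e+00]] 353.4117762415851
```

Emit:
{"method": "move_arm", "body": {"deltas": [{"dp":[0.133,-0.118,0],"rotation":[0,0,-0.58],"hand":0},{"dp":[0.133,-0.118,0],"rotation":[0,0,-0.58],"hand":0},{"dp":[0.133,-0.118,0],"rotation":[0,0,-0.58],"hand":0},{"dp":[0.133,-0.118,0],"rotation":[0,0,-0.58],"hand":0},{"dp":[0.266,-0.236,0],"rotation":[0,0,-1.17],"hand":0},{"dp":[0.266,-0.236,0],"rotation":[0,0,-1.17],"hand":0},{"dp":[0.266,-0.236,0],"rotation":[0,0,-1.17],"hand":0},{"dp":[0.266,-0.236,0],"rotation":[0,0,-1.17],"hand":0},{"dp":[0.4,-0.354,0],"rotation":[0,0,-1.76],"hand":0},{"dp":[0.4,-0.354,0],"rotation":[0,0,-1.76],"hand":0},{"dp":[0.4,-0.354,0],"rotation":[0,0,-1.76],"hand":0},{"dp":[0.4,-0.354,0],"rotation":[0,0,-1.76],"hand":0},{"dp":[0.532,-0.472,0],"rotation":[0,0,-2.347],"hand":0},{"dp":[0.532,-0.472,0],"rotation":[0,0,-2.347],"hand":0},{"dp":[0.532,-0.472,0],"rotation":[0,0,-2.347],"hand":0},{"dp":[0.532,-0.472,0],"rotation":[0,0,-2.347],"hand":0},{"dp":[0.532,-0.472,0],"rotation":[0,0,-2.347],"hand":0},{"dp":[0.532,-0.472,0],"rotation":[0,0,-2.347],"hand":0}], "grip_force": 10}}

```text
clock: 2.4
tcp_pos: [0.5598, -0.0321, 0.4044]
tcp_rot: [-0.0, 0.262, 0.965, -0.001]
ft_force: [0.4, -0.0, -0.4]
gripper_width: 0.0007
gripper_force: 0.0
```

```bash
python3 - <<'E'
from h import *;from plant import robot
import pickle
s=robot.get_state();show(s)
i=robot.get_image("wrist");cv2.imwrite("pics/w1.png",i["color"][:,:,::-1]);pickle.dump((s,i),open("w1.pkl","wb"))
E
```

```text
2.4 [ 0.5598 -0.0321  0.4044] yaw 149.67 z [-8.0e-04 -1.4e-03 -1.0e+00] F [ 0.4  -0.04 -0.43] w 0.0007 q [ 0.68  0.2  -0.75  1.66  0.14  1.34  0.94]
```

View pics/w1.png

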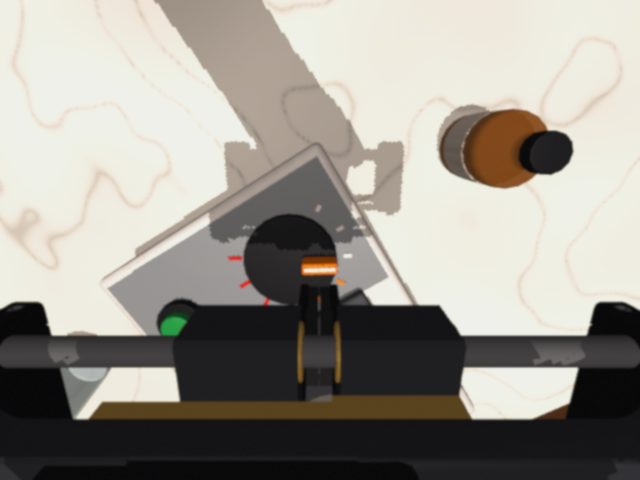

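```bash
python3 - <<'E'
from h import *;import pickle
s,i=pickle.load(open("w1.pkl","rb"))
H=np.array(i["hand_eye"]);Rt=rot(s["tcp_rot"]).as_matrix();Rm=Rt@H[:3,:3];eye=s["tcp_pos"]+Rt@H[:3,3]
print({k:i[k] for k in i if k not in("color","hand_eye")})
c,st,p=blob(i,(5,100,60),(22,255,255),(290,240,350,277));print(c,st)
h=cv2.cvtColor(i["color"],cv2.COLOR_RGB2HSV)
line=np.argwhere((i["color"][255:280,295:345].min(2)>170))[:,::-1]+[295,255]
print("line",len(line),line.min(0),line.max(0),atz(i,*line.mean(0),.111,Rm,eye))
v=np.cov(line.T);e=np.linalg.eigh(v)[1][:,1];t=(line-line.mean(0))@e
A,B=[atz(i,*(line.mean(0)+e*k),.111,Rm,eye) for k in(t.min(),t.max())];print(A,B,np.linalg.norm(A-B),np.degrees(np.arctan2(*(A-B)[[1,0]])))
g=cv2.inRange(h,(0,0,0),(180,255,70));g[:,:240]=0;g[:,340:]=0;g[:205]=0;g[300:]=0
cn=max(cv2.findContours(g,0,2)[0],key=cv2.contourArea)[:,0]
pk=cv2.convexHull(cn)[:,0]; W=np.array([atz(i,*q,.091,Rm,eye)[:2] for q in pk])
# keep left / upper rim points, fit circle of fixed radius 42 mm
from scipy.optimize import least_squares
W=W[(pk[:,1]<295)&(pk[:,1]>212)];f=least_squares(lambda c:np.hypot(*(W-c).T)-.042,[.568,-.067],loss="soft_l1",f_scale=.001)
print("dial",f.x,"res mm",(f.fun*1e3).round(1))
E
```

```text
{'fx': 353.4117762415851, 'fy': 353.4117762415851, 'cx': 318.7099584618856, 'cy': 244.5706571777822}
[318.48392555 265.08121827] [300 256  38  21 591]
line 103 [304 255] [344 271] [ 0.58231633 -0.04216413  0.111     ]
[ 0.58809626 -0.02201319  0.111     ] [ 0.57841465 -0.05576682  0.111     ] 0.03511468998179478 73.99542630593182
dial [ 0.56902476 -0.06500651] res mm [ 0.4  0.2  0.1 -0.1 -0.2 -0.6 -0.7 -1.  -1.7 -2.6  0.  -0.2 -0.4 -0.5
 -0.2 -0.3 -0.5 -0.9 -0.9 -0.5 -0.3 -0.3  0.3  0.3  0.3  0.6  0.5]
```

Emit:
{"method": "move_arm", "body": {"deltas": [{"dp":[0.002,0.004,0.03],"rotation":[0,0,0],"hand":0},{"dp":[0.002,0.004,0.06],"rotation":[0,0,0],"hand":0},{"dp":[0.002,0.004,0.09],"rotation":[0,0,0],"hand":0},{"dp":[0.002,0.004,0.11],"rotation":[0,0,0],"hand":0},{"dp":[0.002,0.004,0.123],"rotation":[0,0,0],"hand":0},{"dp":[0.002,0.004,0.123],"rotation":[0,0,0],"hand":0},{"dp":[0.002,0.004,0.123],"rotation":[0,0,0],"hand":0},{"dp":[0.002,0.004,0.123],"rotation":[0,0,0],"hand":0}]}}

```text
clock: 3.45
tcp_pos: [0.5609, -0.0247, 0.2827]
tcp_rot: [0.001, 0.259, 0.966, 0.0]
ft_force: [-0.2, -0.0, -0.1]
gripper_width: 0.0006
gripper_force: 0.0
```

```bash
python3 - <<'E'
from h import *;from plant import robot
import pickle
s=robot.get_state();show(s)
i=robot.get_image("wrist");cv2.imwrite("pics/w2.png",i["color"][:,:,::-1]);pickle.dump((s,i),open("w2.pkl","wb"))
ax=np.array([.569,-.0655])
# waypoints: finger pose for wing angle th, gap g, radius 28
r0=rot(s["tcp_rot"])
x0=r0.apply([1,0,0]);yaw0=np.degrees(np.arctan2(x0[1],x0[0]))
for k,(th,g) in enumerate([(60,.003),(60,0)]+[(60-6*j,0) for j in range(1,20)]):
    a=np.radians(th);p=ax+.028*np.array([np.cos(a),np.sin(a)])+(.0145+g)*np.array([-np.sin(a),np.cos(a)])
    d=r0.inv().apply([*(p-s["tcp_pos"][:2]),0]);print(th,d[:2].round(4),"rz",round(np.radians(yaw0-(th+90)),3))
E
```

```text
3.45 [ 0.5609 -0.0247  0.2827] yaw 149.99 z [ 1.7e-03 -4.0e-04 -1.0e+00] F [-0.21 -0.02 -0.09] w 0.0006 q [ 0.63  0.31 -0.74  1.8   0.23  1.12  0.87]
60 [-0.0099 -0.0033] rz -0.0
60 [-0.0129 -0.0033] rz -0.0
54 [-0.0159 -0.0019] rz 0.105
48 [-0.0191 -0.0009] rz 0.209
42 [-0.0223 -0.0002] rz 0.314
36 [-0.0256  0.0002] rz 0.419
30 [-0.0289  0.0002] rz 0.523
24 [-0.0322 -0.0001] rz 0.628
18 [-0.0354 -0.0008] rz 0.733
12 [-0.0385 -0.0018] rz 0.838
6 [-0.0416 -0.0031] rz 0.942
0 [-0.0444 -0.0047] rz 1.047
-6 [-0.0471 -0.0067] rz 1.152
-12 [-0.0496 -0.0089] rz 1.256
-18 [-0.0518 -0.0113] rz 1.361
-24 [-0.0538 -0.0139] rz 1.466
-30 [-0.0554 -0.0168] rz 1.571
-36 [-0.0568 -0.0198] rz 1.675
-42 [-0.0578 -0.0229] rz 1.78
-48 [-0.0585 -0.0262] rz 1.885
-54 [-0.0589 -0.0294] rz 1.99
```

View pics/w2.png

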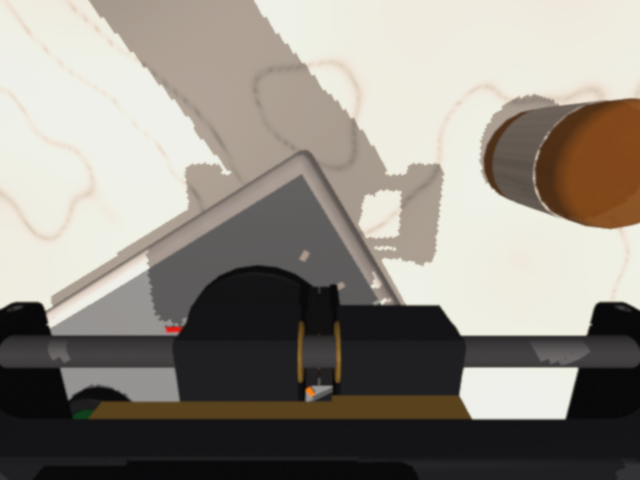

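The finger stands behind the wing, just clear of it (wing glint near (312,392)). Next: push the first click.

Emit:
{"method": "move_arm", "body": {"deltas": [{"dp":[-0.005,-0.0033,0.001],"rotation":[0,0,0],"hand":0},{"dp":[-0.01,-0.0033,0.001],"rotation":[0,0,0],"hand":0},{"dp":[-0.0129,-0.0033,0.001],"rotation":[0,0,0],"hand":0},{"dp":[-0.0144,-0.0026,0.001],"rotation":[0,0,0.052],"hand":0},{"dp":[-0.0159,-0.0019,0.001],"rotation":[0,0,0.105],"hand":0},{"dp":[-0.0175,-0.0014,0.001],"rotation":[0,0,0.157],"hand":0},{"dp":[-0.0191,-0.0009,0.001],"rotation":[0,0,0.209],"hand":0},{"dp":[-0.0191,-0.0009,0.001],"rotation":[0,0,0.209],"hand":0},{"dp":[-0.0191,-0.0009,0.001],"rotation":[0,0,0.209],"hand":0}]}}

```text
clock: 4.62
tcp_pos: [0.5765, -0.035, 0.2806]
tcp_rot: [-0.0, 0.358, 0.934, 0.0]
ft_force: [-0.0, 1.2, -0.3]
gripper_width: 0.0004
gripper_force: 0.3
```

```bash
cat >> h.py <<'E'
ax=np.array([.569,-.0655])
def wing_now(name):
    from plant import robot
    s=robot.get_state();show(s)
    x=rot(s["tcp_rot"]).apply([1,0,0]);d=s["tcp_pos"][:2]-ax
    n=x[:2];t=np.array([n[1],-n[0]]);print("finger: face offset mm",((d@n-.0145)*1e3).round(1),"radius mm",(d@t*1e3).round(1),"wing dir by tool",np.degrees(np.arctan2(t[1],t[0])).round(1))
    for n,roi in(("top",(335,225,410,290)),("scene",(220,185,300,250))):
        im=robot.get_image(n);cv2.imwrite(f"pics/{name}_{n}.png",cv2.resize(im["color"][roi[1]-40:roi[3]+20,roi[0]-40:roi[2]+60,::-1],None,fx=4,fy=4,interpolation=cv2.INTER_CUBIC))
        try:
            c,st,p=blob(im,(5,120,90),(22,255,255),roi);w=atz(im,*c,.108)[:2]-ax
            print(n,"wing px",c.round(1),st[4],"ang",np.degrees(np.arctan2(w[1],w[0])).round(1),"r mm",(1e3*np.hypot(*w)).round(1))
        except Exception as e: print(n,"none",e)
E
python3 -c "from h import *;wing_now('a')"
```

```text
4.62 [ 0.5765 -0.035   0.2806] yaw 138.07 z [-3.e-04  2.e-04 -1.e+00] F [-0.    1.23 -0.28] w 0.0004 q [ 0.6   0.34 -0.69  1.76  0.24  1.12  0.67]
finger: face offset mm 0.3 radius mm 27.8 wing dir by tool 48.1
top none attempt to get argmax of an empty sequence
scene wing px [264.  218.8] 33 ang 43.4 r mm 23.8
```

```bash
cat >> h.py <<'E'
def wps(ths,g=0.,rad=.028):
    from plant import robot
    s=robot.get_state();r0=rot(s["tcp_rot"]);x0=r0.apply([1,0,0]);yaw0=np.degrees(np.arctan2(x0[1],x0[0]))
    for th in ths:
        a=np.radians(th);p=ax+rad*np.array([np.cos(a),np.sin(a)])+(.0145+g)*np.array([-np.sin(a),np.cos(a)])
        d=r0.inv().apply([*(p-s["tcp_pos"][:2]),.281-s["tcp_pos"][2]]);print(th,d.round(4),"rz",round(np.radians(yaw0-(th+90)),3))
E
python3 -c "from h import *;wps([45,42,39,36,33,30,27,24,21,18,15,12])"
```

```text
45 [-0.0018  0.001  -0.0004] rz 0.053
42 [-0.0033  0.0017 -0.0004] rz 0.106
39 [-0.0049  0.0022 -0.0004] rz 0.158
36 [-0.0065  0.0027 -0.0004] rz 0.21
33 [-0.0081  0.0031 -0.0004] rz 0.263
30 [-0.0097  0.0034 -0.0004] rz 0.315
27 [-0.0113  0.0036 -0.0004] rz 0.367
24 [-0.013   0.0038 -0.0004] rz 0.42
21 [-0.0146  0.0038 -0.0004] rz 0.472
18 [-0.0163  0.0038 -0.0004] rz 0.525
15 [-0.0179  0.0037 -0.0004] rz 0.577
12 [-0.0196  0.0035 -0.0004] rz 0.629
```

Emit:
{"method": "move_arm", "body": {"deltas": [{"dp":[-0.0018,0.001,0],"rotation":[0,0,0.053],"hand":0},{"dp":[-0.0033,0.0017,0],"rotation":[0,0,0.106],"hand":0},{"dp":[-0.0049,0.0022,0],"rotation":[0,0,0.158],"hand":0},{"dp":[-0.0049,0.0022,0],"rotation":[0,0,0.158],"hand":0},{"dp":[-0.0049,0.0022,0],"rotation":[0,0,0.158],"hand":0}]}}

```text
clock: 5.35
tcp_pos: [0.5817, -0.0368, 0.2808]
tcp_rot: [0.0, 0.43, 0.903, -0.0]
ft_force: [0.2, -0.6, 0.2]
gripper_width: 0.0002
gripper_force: 0.0
```

```bash
python3 -c "from h import *;wing_now('b');wps([36,33,30,27,24,21,18,15,12,9])"
```

```text
5.35 [ 0.5817 -0.0368  0.2808] yaw 129.02 z [ 1.e-04 -2.e-04 -1.e+00] F [ 0.25 -0.56  0.15] w 0.0002 q [ 0.57  0.34 -0.66  1.75  0.23  1.13  0.52]
finger: face offset mm -0.2 radius mm 27.9 wing dir by tool 39.0
top none attempt to get argmax of an empty sequence
scene wing px [260. 220.] 26 ang 22.0 r mm 25.0
36 [-0.0014  0.0008 -0.0003] rz 0.052
33 [-0.0029  0.0015 -0.0003] rz 0.105
30 [-0.0044  0.002  -0.0003] rz 0.157
27 [-0.006   0.0025 -0.0003] rz 0.209
24 [-0.0076  0.0029 -0.0003] rz 0.262
21 [-0.0092  0.0032 -0.0003] rz 0.314
18 [-0.0109  0.0034 -0.0003] rz 0.366
15 [-0.0125  0.0036 -0.0003] rz 0.419
12 [-0.0142  0.0036 -0.0003] rz 0.471
9 [-0.0158  0.0036 -0.0003] rz 0.524
```

View pics/b_scene.png

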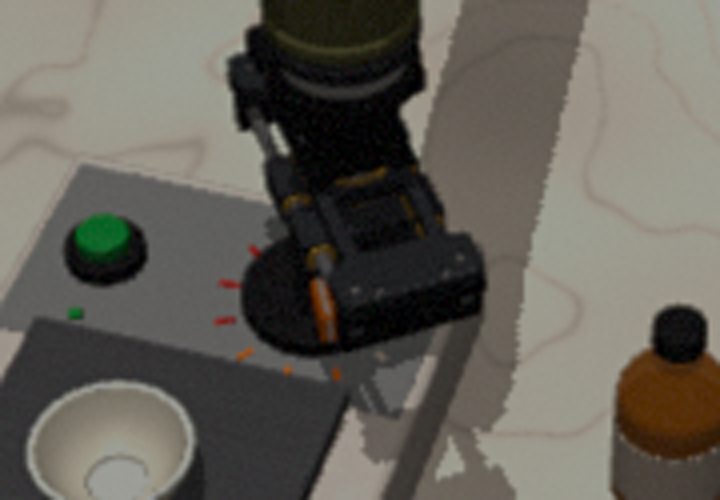

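Click 1 snapped: the wing (≈(322,310)) is at the first orange tick and the force is zero. Next, the second click.

Emit:
{"method": "move_arm", "body": {"deltas": [{"dp":[-0.0029,0.0015,0],"rotation":[0,0,0.105],"hand":0},{"dp":[-0.0044,0.002,0],"rotation":[0,0,0.157],"hand":0},{"dp":[-0.006,0.0025,0],"rotation":[0,0,0.209],"hand":0},{"dp":[-0.0076,0.0029,0],"rotation":[0,0,0.262],"hand":0},{"dp":[-0.0092,0.0032,0],"rotation":[0,0,0.314],"hand":0},{"dp":[-0.0109,0.0034,0],"rotation":[0,0,0.366],"hand":0},{"dp":[-0.0125,0.0036,0],"rotation":[0,0,0.419],"hand":0},{"dp":[-0.0142,0.0036,0],"rotation":[0,0,0.471],"hand":0},{"dp":[-0.0158,0.0036,0],"rotation":[0,0,0.524],"hand":0},{"dp":[-0.0158,0.0036,0],"rotation":[0,0,0.524],"hand":0},{"dp":[-0.0158,0.0036,0],"rotation":[0,0,0.524],"hand":0}]}}

```text
clock: 6.82
tcp_pos: [0.5943, -0.0467, 0.2807]
tcp_rot: [-0.0, 0.649, 0.76, -0.0]
ft_force: [-0.5, -0.3, 0.2]
gripper_width: 0.0007
gripper_force: 0.0
```

```bash
python3 -c "from h import *;wing_now('c');wps([3,0,-3,-6,-9,-12,-15,-18,-21])"
```

```text
6.83 [ 0.5943 -0.0467  0.2807] yaw 99.0 z [-1.e-04 -1.e-04 -1.e+00] F [-0.51 -0.26  0.21] w 0.0007 q [ 0.51  0.35 -0.57  1.72  0.21  1.13  0.04]
finger: face offset mm 0.1 radius mm 28.0 wing dir by tool 9.0
top none attempt to get argmax of an empty sequence
scene wing px [240.2 233.3] 6 ang -13.7 r mm 72.9
3 [-0.0031  0.0014 -0.0003] rz 0.104
0 [-0.0047  0.0019 -0.0003] rz 0.157
-3 [-0.0063  0.0024 -0.0003] rz 0.209
-6 [-0.0079  0.0028 -0.0003] rz 0.262
-9 [-0.0095  0.0031 -0.0003] rz 0.314
-12 [-0.0111  0.0034 -0.0003] rz 0.366
-15 [-0.0128  0.0035 -0.0003] rz 0.419
-18 [-0.0144  0.0035 -0.0003] rz 0.471
-21 [-0.0161  0.0035 -0.0003] rz 0.523
```

Emit:
{"method": "move_arm", "body": {"deltas": [{"dp":[-0.0031,0.0014,0],"rotation":[0,0,0.104],"hand":0},{"dp":[-0.0047,0.0019,0],"rotation":[0,0,0.157],"hand":0},{"dp":[-0.0063,0.0024,0],"rotation":[0,0,0.209],"hand":0},{"dp":[-0.0079,0.0028,0],"rotation":[0,0,0.262],"hand":0},{"dp":[-0.0095,0.0031,0],"rotation":[0,0,0.314],"hand":0},{"dp":[-0.0111,0.0034,0],"rotation":[0,0,0.366],"hand":0},{"dp":[-0.0128,0.0035,0],"rotation":[0,0,0.419],"hand":0},{"dp":[-0.0144,0.0035,0],"rotation":[0,0,0.471],"hand":0},{"dp":[-0.0161,0.0035,0],"rotation":[0,0,0.523],"hand":0},{"dp":[-0.0161,0.0035,0],"rotation":[0,0,0.523],"hand":0},{"dp":[-0.0161,0.0035,0],"rotation":[0,0,0.523],"hand":0}]}}

```text
clock: 8.3
tcp_pos: [0.6003, -0.062, 0.2807]
tcp_rot: [-0.0, 0.824, 0.567, -0.0]
ft_force: [0.0, 0.5, -0.4]
gripper_width: 0.0004
gripper_force: 0.0
```

```bash
python3 -c "from h import *;wing_now('d');wps([-27,-30,-33,-36,-39,-42,-45,-48,-50,-52])"
```

```text
8.3 [ 0.6003 -0.062   0.2807] yaw 69.04 z [-0.  0. -1.] F [ 0.03  0.48 -0.36] w 0.0004 q [ 0.45  0.35 -0.47  1.7   0.17  1.13 -0.44]
finger: face offset mm -0.0 radius mm 28.0 wing dir by tool -21.0
top none attempt to get argmax of an empty sequence
scene wing px [263.5 238. ] 6 ang 26.4 r mm 76.0
-27 [-0.003   0.0014 -0.0003] rz 0.105
-30 [-0.0046  0.0019 -0.0003] rz 0.157
-33 [-0.0062  0.0024 -0.0003] rz 0.21
-36 [-0.0078  0.0028 -0.0003] rz 0.262
-39 [-0.0094  0.0031 -0.0003] rz 0.315
-42 [-0.011   0.0033 -0.0003] rz 0.367
-45 [-0.0127  0.0035 -0.0003] rz 0.419
-48 [-0.0143  0.0035 -0.0003] rz 0.472
-50 [-0.0154  0.0035 -0.0003] rz 0.506
-52 [-0.0165  0.0035 -0.0003] rz 0.541
```

View pics/d_scene.png

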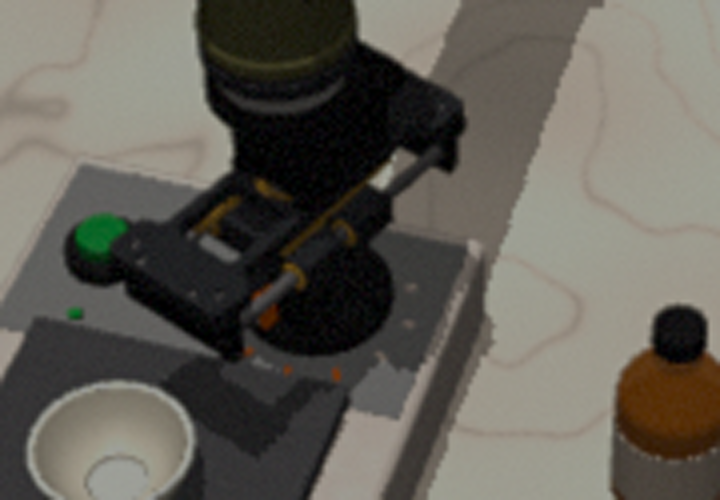

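The wing (≈(265,310)) lines up with the third orange tick, 5 clicks. Next is the last click, pushed only to −49°.

Emit:
{"method": "move_arm", "body": {"deltas": [{"dp":[-0.003,0.0014,0],"rotation":[0,0,0.105],"hand":0},{"dp":[-0.0046,0.0019,0],"rotation":[0,0,0.157],"hand":0},{"dp":[-0.0062,0.0024,0],"rotation":[0,0,0.21],"hand":0},{"dp":[-0.0078,0.0028,0],"rotation":[0,0,0.262],"hand":0},{"dp":[-0.0094,0.0031,0],"rotation":[0,0,0.315],"hand":0},{"dp":[-0.011,0.0033,0],"rotation":[0,0,0.367],"hand":0},{"dp":[-0.0127,0.0035,0],"rotation":[0,0,0.419],"hand":0},{"dp":[-0.0143,0.0035,0],"rotation":[0,0,0.472],"hand":0},{"dp":[-0.0149,0.0035,0],"rotation":[0,0,0.489],"hand":0},{"dp":[-0.0149,0.0035,0],"rotation":[0,0,0.489],"hand":0},{"dp":[-0.0149,0.0035,0],"rotation":[0,0,0.489],"hand":0}]}}

```text
clock: 9.78
tcp_pos: [0.5983, -0.0772, 0.2807]
tcp_rot: [-0.0, 0.937, 0.35, -0.0]
ft_force: [-0.3, -0.7, -0.8]
gripper_width: 0.0006
gripper_force: 0.0
```

```bash
python3 -c "from h import *;wing_now('e')"
```

```text
9.78 [ 0.5983 -0.0772  0.2807] yaw 41.0 z [-0.  0. -1.] F [-0.25 -0.66 -0.85] w 0.0006 q [ 0.41  0.34 -0.39  1.71  0.14  1.12 -0.88]
finger: face offset mm -0.1 radius mm 28.0 wing dir by tool -49.0
top none attempt to get argmax of an empty sequence
scene wing px [263.5 238. ] 6 ang 26.4 r mm 76.0
```

Emit:
{"method": "move_arm", "body": {"deltas": [{"dp":[0.008,0,0],"rotation":[0,0,0],"hand":0},{"dp":[0.012,0,-0.01],"rotation":[0,0,0],"hand":0},{"dp":[0.012,0,-0.05],"rotation":[0,0,0],"hand":0},{"dp":[0.012,0,-0.09],"rotation":[0,0,0],"hand":0},{"dp":[0.02,0,-0.12],"rotation":[0,0,0],"hand":0},{"dp":[0.02,0,-0.12],"rotation":[0,0,0],"hand":0},{"dp":[0.02,0,-0.12],"rotation":[0,0,0],"hand":0}]}}

```text
clock: 10.75
tcp_pos: [0.6132, -0.064, 0.4002]
tcp_rot: [-0.0, 0.937, 0.35, -0.0]
ft_force: [0.4, -0.3, -0.8]
gripper_width: 0.0006
gripper_force: 0.0
```

```bash
python3 -c "
from h import *;wing_now('f')
from plant import robot
s=robot.get_state();i=robot.get_image('wrist');cv2.imwrite('pics/w3.png',i['color'][:,:,::-1])
H=np.array(i['hand_eye']);Rt=rot(s['tcp_rot']).as_matrix();Rm=Rt@H[:3,:3];eye=s['tcp_pos']+Rt@H[:3,3]
c,st,p=blob(i,(5,120,60),(22,255,255),(200,180,420,310));w=atz(i,*c,.106,Rm,eye)[:2]-ax;print(c,st,w,np.degrees(np.arctan2(w[1],w[0])))
g,st,p=blob(i,(50,120,50),(80,255,255));print('btn',g,st,atz(i,*g,.096,Rm,eye))
plan(s,[.571,-.192,.34],41)
"
```

```text
10.75 [ 0.6132 -0.064   0.4002] yaw 40.98 z [-9.e-04 -1.e-04 -1.e+00] F [ 0.39 -0.27 -0.79] w 0.0006 q [ 0.4   0.28 -0.41  1.53  0.11  1.35 -0.88]
finger: face offset mm 19.9 radius mm 27.9 wing dir by tool -49.0
top none attempt to get argmax of an empty sequence
scene wing px [245.7 213. ] 32 ang -63.3 r mm 30.3
[316.96788991 279.81880734] [300 272  36  16 436] [ 0.01780412 -0.01930547] -47.316764638813616Traceback (most recent call last):
  File "<string>", line 7, in <module>
    g,st,p=blob(i,(50,120,50),(80,255,255));print('btn',g,st,atz(i,*g,.096,Rm,eye))
           ~~~~^^^^^^^^^^^^^^^^^^^^^^^^^^^^
  File "h.py", line 13, in blob
    n,l,s,c=cv2.connectedComponentsWithStats(m); k=1+np.argmax(s[1:,4])
                                                     ~~~~~~~~~^^^^^^^^^
    return _wrapfunc(a, 'argmax', axis=axis, out=out, **kwds)
    return bound(*args, **kwds)
ValueError: attempt to get argmax of an empty sequence
```

View pics/w3.png

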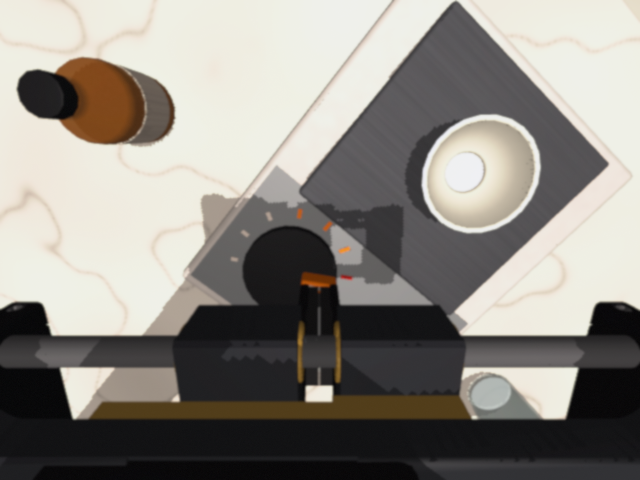

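The wing points at the first red tick (346,277), so the dial is at 6 clicks as wanted. Now go above the button.

```bash
python3 -c "
from h import *
from plant import robot
s=robot.get_state();plan(s,[.570,-.192,.30],60)"
```

```text
dp [-0.1159  0.0684  0.0994] rot [-0.0021  0.0016 -0.3326]
```

Emit:
{"method": "move_arm", "body": {"deltas": [{"dp":[-0.05,0.03,0.0],"rotation":[0,0,0],"hand":0},{"dp":[-0.09,0.05,0.0],"rotation":[0,0,0],"hand":0},{"dp":[-0.116,0.0684,0.0],"rotation":[0,0,0],"hand":0},{"dp":[-0.116,0.0684,0.03],"rotation":[0,0,0],"hand":0},{"dp":[-0.116,0.0684,0.06],"rotation":[0,0,0],"hand":0},{"dp":[-0.116,0.0684,0.09],"rotation":[0,0,0],"hand":0},{"dp":[-0.116,0.0684,0.099],"rotation":[0,0,0],"hand":0},{"dp":[-0.116,0.0684,0.099],"rotation":[0,0,0],"hand":0},{"dp":[-0.116,0.0684,0.099],"rotation":[0,0,0],"hand":0}]}}

```text
clock: 12.02
tcp_pos: [0.5712, -0.192, 0.3031]
tcp_rot: [0.001, 0.937, 0.35, 0.001]
ft_force: [-0.1, 0.6, 0.3]
gripper_width: 0.0004
gripper_force: 0.0
```

```bash
python3 -c "
from h import *
from plant import robot
wing_now('g')
im=robot.get_image('scene');cv2.imwrite('pics/s2.png',cv2.resize(im['color'][150:290,130:310,::-1],None,fx=4,fy=4,interpolation=2))
s=robot.get_state();plan(s,[.570,-.192,.273],41)"
```

```text
12.03 [ 0.5712 -0.192   0.3031] yaw 40.96 z [ 2.e-03 -7.e-04 -1.e+00] F [-0.12  0.56  0.32] w 0.0004 q [ 0.56  0.31 -0.33  1.69  0.11  1.16 -0.66]
finger: face offset mm -95.8 radius mm 96.9 wing dir by tool -49.0
top wing px [388.3 252.7] 37 ang -62.9 r mm 28.8
scene wing px [245.7 213.6] 40 ang -59.9 r mm 30.5
dp [-0.0008 -0.0007  0.03  ] rot [ 0.0019 -0.0009 -0.0008]
```

View pics/s2.png

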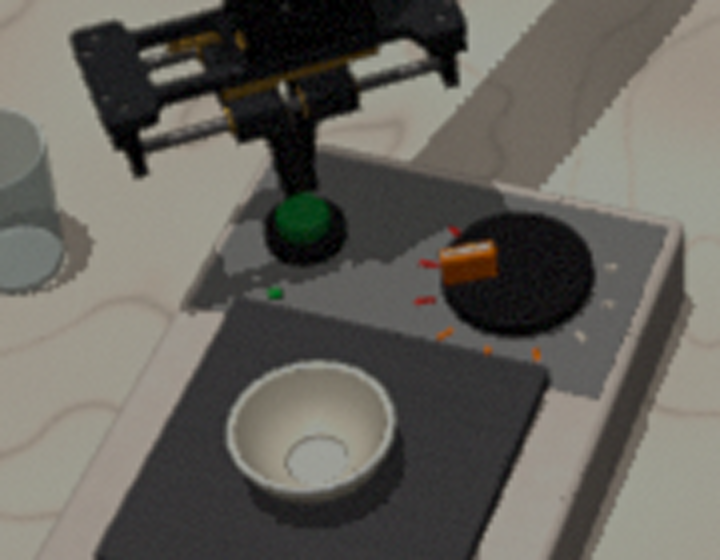

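The wing measures −60° to −63° in both cameras, and the fingertip is centred over the green button. Press it.

Emit:
{"method": "move_arm", "body": {"deltas": [{"dp":[-0.001,-0.0005,0.012],"rotation":[0,0,0],"hand":0},{"dp":[-0.001,-0.0005,0.02],"rotation":[0,0,0],"hand":0},{"dp":[-0.001,-0.0005,0.024],"rotation":[0,0,0],"hand":0},{"dp":[-0.001,-0.0005,0.026],"rotation":[0,0,0],"hand":0},{"dp":[-0.001,-0.0005,0.028],"rotation":[0,0,0],"hand":0},{"dp":[-0.001,-0.0005,0.029],"rotation":[0,0,0],"hand":0},{"dp":[-0.001,-0.0005,0.029],"rotation":[0,0,0],"hand":0},{"dp":[-0.001,-0.0005,0.029],"rotation":[0,0,0],"hand":0}]}}

```text
clock: 13.18
tcp_pos: [0.5693, -0.1921, 0.2736]
tcp_rot: [0.0, 0.937, 0.35, -0.0]
ft_force: [-4.6, 1.8, 7.1]
gripper_width: 0.0006
gripper_force: 3.7
```

Emit:
{"method": "move_arm", "body": {"deltas": [{"dp":[0,0,0.001],"rotation":[0,0,0],"hand":0},{"dp":[0,0,0.0015],"rotation":[0,0,0],"hand":0},{"dp":[0,0,0.0015],"rotation":[0,0,0],"hand":0},{"dp":[0,0,0.0015],"rotation":[0,0,0],"hand":0}]}}

```text
clock: 13.68
tcp_pos: [0.5694, -0.192, 0.2735]
tcp_rot: [0.0, 0.937, 0.35, -0.0]
ft_force: [-7.5, 2.3, 14.9]
gripper_width: 0.0005
gripper_force: 7.2
```

The force rose 8 N with no further travel, so the button is fully down. Release it.

Emit:
{"method": "move_arm", "body": {"deltas": [{"dp":[0,0,-0.003],"rotation":[0,0,0],"hand":0},{"dp":[0,0,-0.008],"rotation":[0,0,0],"hand":0},{"dp":[0,0,-0.02],"rotation":[0,0,0],"hand":0},{"dp":[0,0,-0.06],"rotation":[0,0,0],"hand":0},{"dp":[0,0,-0.1],"rotation":[0,0,0],"hand":0},{"dp":[0,0,-0.13],"rotation":[0,0,0],"hand":0},{"dp":[0,0,-0.13],"rotation":[0,0,0],"hand":0},{"dp":[0,0,-0.13],"rotation":[0,0,0],"hand":0}]}}

```text
clock: 14.68
tcp_pos: [0.5694, -0.192, 0.4005]
tcp_rot: [-0.0, 0.937, 0.35, -0.0]
ft_force: [0.1, -0.2, 0.4]
gripper_width: 0.0007
gripper_force: 0.0
```

```bash
python3 -c "
from h import *
from plant import robot
wing_now('h')
im=robot.get_image('scene');g,st,_=blob(im,(50,120,50),(80,255,255),(190,190,220,220));print('btn',g,st)
cv2.imwrite('pics/s3.png',cv2.resize(im['color'][150:290,110:370,::-1],None,fx=3,fy=3,interpolation=2))"
```

```text
14.68 [ 0.5694 -0.192   0.4005] yaw 40.96 z [-6.e-04  2.e-04 -1.e+00] F [ 0.14 -0.21  0.36] w 0.0007 q [ 0.57  0.24 -0.34  1.58  0.08  1.34 -0.64]
finger: face offset mm -97.1 radius mm 95.8 wing dir by tool -49.0
top wing px [387.9 252.9] 39 ang -62.8 r mm 28.0
scene wing px [246.1 213.4] 43 ang -60.8 r mm 29.5
btn [204.89247312 202.90322581] [199 199  13   9  93]
```

View pics/s3.png

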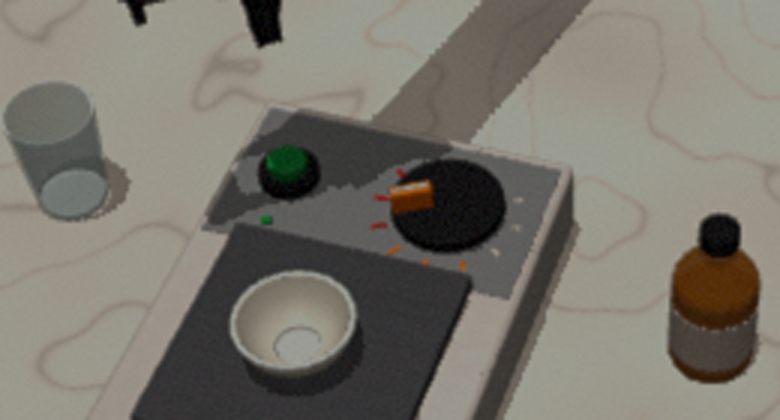

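The button is back up (≈(287,162)). The wing is at about −61°, the sixth click, and the dish, beaker and bottle have not moved.

```bash
python3 -c "
from plant import robot
print(robot.close_job())"
```

```text
the job is handed in; nothing more can be done
None
```

I turned the dial clockwise four clicks (from the second to the sixth), then pressed the start button fully and it came back up; the dish, beaker and bottle look undisturbed. The job is handed in at about 15 s on the robot's clock.

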